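# Tip the stirrer carton onto its back in its place on the service mat

## Task

The full stirrer carton (kraft card, teal bands, open window on its front) stands on end on the black service mat, short of the white outline that marks its place. Without gripping or lifting it, push it low down so that it slides, still standing, until its leading bottom edge is just inside the near end of the outline; then push it high up so that it tips over away from its window side and lands on its back, window up, wholly within the white outline (on the line is fine, past it is not). It must land there, not be shoved in once it lies down; leave everything else on the counter where it stands.

Things in the scene. Friction and masses are not known exactly. Their poses are not given: they have to be found in the camera images.
- carton: Stirrer carton, kraft card: 60 mm deep (its x), 90 wide (y), 150 tall (z), 0.3 to 0.55 kg, evenly filled. Origin: centre of its underside, 3 mm above the counter while standing. -x face: front with window; +x face: plain back, facing the outline. On the mat, pushed below 35 mm height it slides upright; above 70 mm it tips over its far bottom edge, which hardly shifts, and past 22 degrees falls by itself
- window (a point): Centre of the open window in the carton's front (-x) face, 74 mm above its underside; the window is 60 mm wide and 64 mm tall, filled with pale wooden sticks nearly flush with the face. With the carton on its back this point is on top, 63 mm above the counter
- near_left (a point): Corner of the carton's back (+x) face at its underside, on its +y side: carton frame (30, 45, 0) mm
- near_right (a point): Corner of the carton's back face at its underside, on its -y side: carton frame (30, -45, 0) mm. The line from near_left to near_right is the bottom edge it tips over
- far_left (a point): Corner of the carton's back face at its top, on its +y side: carton frame (30, 45, 150) mm
- far_right (a point): Corner of the carton's back face at its top, on its -y side: carton frame (30, -45, 150) mm
- outline (a point): Centre of the white painted rectangle, on the surface of the fixed black mat (360 by 360 by 3 mm), 3 mm above the counter. x: its long direction, away from the carton, the way to tip it; y: across; z up. 196 by 132 mm outside its 8 mm line (near end x = -98, far end +98, sides y = -66 and +66 mm). The carton's far bottom edge starts 25 to 60 mm short of the near end, nearly square and in line
- lids: Stack of white cup lids standing on the mat beside the outline, 87 mm across, 75 mm tall; origin at the centre of its underside. Leave alone
- sugar: White sugar jar with a steel pouring top standing on the mat beside the outline, 74 mm across, 145 mm tall; origin at the centre of its underside. Leave alone
- tea: Closed green tea carton with a cream band standing on the mat beside the outline, 55 by 75 mm, 135 mm tall; origin at the centre of its underside. Leave alone
- cups: Stack of upturned paper cups on the counter at the right, 89 mm across, 190 mm tall; origin at the centre of its underside. Leave alone
- pitcher: Steel milk pitcher on the counter at the left, 94 mm across, 105 mm tall, with a handle; origin at the centre of its underside. Leave alone
- syrup: Loose syrup bottle with a white pump on the counter at the far left, 74 mm across, 305 mm tall; origin at the centre of its underside. Leave alone
Not all that is in view belongs to the job. Leave any purple look-alike of the carton alone.

How it is judged:
By the outcome, as a careful person would: the job done as asked, in the order asked, and still so for the second after the job is handed in, with the robot touching nothing.
It also fails if it takes over 42 s, if anything falls off the work surface, if the arm or the gripper's body presses on something with over 40 N, if the wrist force passes 120 N, or if a joint passes its speed limit or range.

## Robot

A 6-joint arm with a two-finger parallel gripper is mounted at the origin on the work surface. World frame = base frame: x ahead of the robot, y to its left, z up, the work surface at z = 0. Lengths are in mm, angles in rad, forces in N, time in s.
With the tool pointing down it reaches from about 350 to 875 mm from the base axis. Payload 4.2 kg.
Tool frame: the origin (TCP) lies at the very end of the fingers, on their centre line; the grasp point (between the pads) lies arm.grip_depth behind it (arm.grip_depth is the distance from the TCP to the grasp point, in mm); x points along the fingers, y is the direction in which the jaws open and shut, and the axes are right-handed (so a half turn about x gives the same grasp; the last joint's range is limited). The gripper opens to 85 mm and grips with 20 to 120 N. Pads are 22 mm wide; open, the fingers measure 114 mm over their backs; the gripper's body (76 mm by 85 mm) begins 54 mm behind the grasp point. The pads swing forward as they close: fully open they stand 13 mm farther back than shut.
Start: joints at [1.502, 0.385, 0.008, 0, -1.194, -0.259], TCP at [201.193, 591.71, 231.312] pointing down, gripper open.
Joint ranges: [-3.14, 3.14], [-1.21, 2.06], [-1.07, 1.41], [-3.16, 2.05], [-2.99, -0.16], [-3.1, 3.1]. Speed limits (rad/s): [2.79, 2.79, 3.14, 3.14, 3.14, 3.14].

## Interface

Orientations are given as a unit quaternion [x, y, z, w].
In Python, from bench import arm, get_image, models gives the robot as it stands.
- The arm moves only by the tool arm_command, never from a script. Its argument "rows" is a list of rows, each an object of numbers: "dx", "dy", "dz": the shift along the tool's x, y, z in m; "wx", "wy", "wz": the turn, a rotation vector about the tool's x, y, z in degrees; "gripper": the closure, from -1 (fully open) to 1 (shut). A call has exactly 8 rows; each row is the pose to reach, as a shift and turn from the pose measured when the call began, along the tool's axes at that moment; what a row does not reach only later rows make up. A row lasts 1/10 s, in which the tool goes at most 50 mm and 8.59 degrees, less where a joint would pass 70% of its speed; a pose out of reach is approached as far as the arm can. A call with a gripper value outside its range is refused whole. The fingers move at their own pace and stop on an object; the grip force is fixed at half the most. Time passes only in rows, so rows that repeat a pose let the fingers close, or fill a call up. It gives the time, the measured TCP pose, the force and the opening at its end, in the units of the state.
- arm.read_state(): the state, without advancing time (a new reading comes with each control period).
- get_image(name): name is "scene" or "top" or "wrist"; returns a dict with "img" (400x640x3 uint8, red, green, blue), "K" (3x3 intrinsics, pixels), "rvec" (rotation vector, rad) and "tvec" (3), from world to camera coordinates, as OpenCV has them; the wrist camera has in their place "T_tool_cam" (4x4, takes a point from camera to tool coordinates, whose origin is the TCP and whose axes are the tool frame's). Camera axes: x right, y down, z forward; pixel columns grow to the right and rows downward; lengths in mm; the calibration is good to about 2 mm. The wrist camera is an equidistant fisheye: a pixel r from the principal point sees the ray r / f radians off the axis. A picture is of the moment at which its call begins: read the wrist's pose just before it. There is no depth.
- arm.job_done(): hands the job in, once; it reports no verdict.
Trained networks look in the newest picture that a camera, given by its name, has taken for a name from the list of things; names that differ only in an ending like _2 or _b are one class to them, and where a whole thing is asked for, a point or a joint stands for the part that bears it (a point fixed in the world has none). Each returns a list of dicts, best first, with "conf" (0 to 1); they miss things now and then, are a little off and sometimes report something else, mostly with a low value. They report only what shows in the picture. A call takes as long as a camera call. They do not tell look-alikes from the thing itself.
- models.cut_out(camera, query): "mask" (400x640 bool, what is visible of it) and "extent" ([left, top, right, bottom] in pixels, round what is visible of it).
The state is a dict: "clock": time; "joints": joint angles; "joint_vel": joint speeds; "joint_efforts": joint torques, N m; "position": TCP position; "ee_rot": TCP orientation; "contact_force": force on the tool from outside, world axes, zero at the start; "wrist_torque": the same for the moment, N m; "gripper_width": finger opening in mm.
Only numpy, scipy, OpenCV 4.12 (cv2) and the standard library are available. Lean on these libraries where they do the work, as an engineer would, in place of code of your own. Each camera call takes 0.05 s, during which the arm holds its last target.

## Working session

There is one attempt and no reset: what is moved stays moved. The work goes in short steps, Python scripts to look and compute and a tool call to move; the robot and the scene stay as the last step left them, time stands still between calls to the robot, and variables do not carry over. Pictures are saved under pics/ and viewed, and the job is handed in when it is done.

Besides the shell and the picture viewer there is one more tool, called after "Call:" by a JSON object that holds its "api" and its "payload", one argument or row to a line. arm_command: Moves the arm, as the interface text tells. Its arguments: {"type":"object","properties":{"rows":{"type":"array"}},"required":["rows"]}

```bash
mkdir -p pics; ls; python3 - <<'E'
from bench import arm,get_image,models
import cv2
s=arm.read_state()
for k,v in s.items(): print(k,v)
print(arm.grip_depth)
for n in ("scene","top"):
    d=get_image(n); cv2.imwrite(f"pics/{n}0.png",d["img"][:,:,::-1]); print(n,d["K"],d["rvec"],d["tvec"])
E
```

```text
pics
clock 0.0
joints [ 1.50161443e+00  3.85544950e-01  6.62426586e-03 -4.98296746e-04
 -1.19400587e+00 -2.58602856e-01]
joint_vel [-0.0006533  -0.00239722 -0.00233909  0.00093568 -0.00046289  0.00140985]
joint_efforts [ 1.89476837e-04 -3.92293382e+01  1.88398182e+01  4.18614954e+00
 -4.68139333e-03  2.02665873e-06]
position [201.00876231 591.17347607 230.22808837]
ee_rot [-0.69752851  0.11620061  0.69771209  0.11467009]
contact_force [ 0.00628002 -0.25123676 -0.35037635]
wrist_torque [-0.0490525  -0.040011   -0.02895623]
gripper_width 85.37624996189456
18.700000000000003
scene [[375.59574962   0.         331.38037739]
 [  0.         375.59574962 196.15520424]
 [  0.           0.           1.        ]] [ 0.79206818  2.43355122 -1.26112822] [ 439.26958265  -85.26524845 1572.60198871]
top [[373.25254228   0.         320.05592338]
 [  0.         373.25254228 199.83941258]
 [  0.           0.           1.        ]] [ 2.10084537 -2.16314048  0.19359457] [  26.02532777  545.45815547 1335.81446151]
```

View pics/scene0.png

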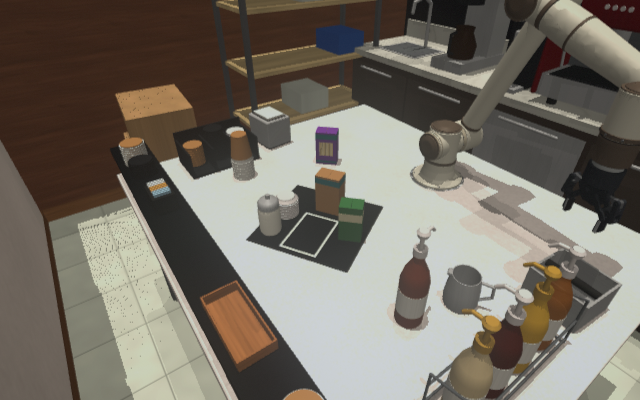

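View pics/top0.png

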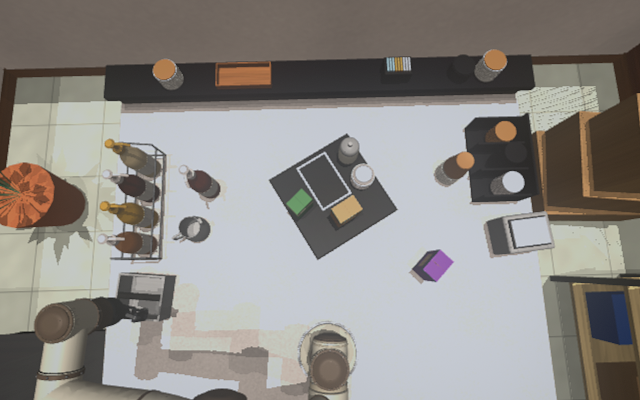

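The top view shows the kraft carton at (347,208), the white outline at (325,180), the green tea carton at (299,202), the lids at (362,176) and the sugar jar at (349,150). The purple look-alike at (434,263) is to be left alone. I'll measure next.

```bash
cat > h.py <<'E'
import numpy as np,cv2
from scipy.spatial.transform import Rotation as R
def cam(d):
    Rm=cv2.Rodrigues(np.array(d["rvec"],float))[0]; t=np.array(d["tvec"],float).ravel()
    return np.array(d["K"],float),Rm,t
def unproj(d,uv,z):
    K,Rm,t=cam(d); uv=np.atleast_2d(np.array(uv,float)); C=-Rm.T@t
    r=(Rm.T@(np.linalg.inv(K)@np.c_[uv,np.ones(len(uv))].T)).T
    return C+r*((z-C[2])/r[:,2])[:,None]
def proj(d,P):
    K,Rm,t=cam(d); return cv2.projectPoints(np.atleast_2d(np.array(P,float)),Rm,t,K,None)[0][:,0]
E
python3 - <<'E'
from bench import arm,get_image,models
from h import *
np.set_printoptions(precision=1,suppress=True)
for n in ("top","scene"):
    d=get_image(n); np.save(f"{n}.npy",d,allow_pickle=True)
    K,Rm,t=cam(d); print(n,"C",-Rm.T@t)
    for q in ("carton","outline","lids","sugar","tea","cups","pitcher","syrup"):
        for r in models.cut_out(n,q)[:3]:
            m=r["mask"]; print(q,round(r["conf"],2),r["extent"],m.sum())
            np.save(f"m_{n}_{q}.npy",models.cut_out(n,q)[0]["mask"]) if r["conf"]>0.5 else 0
d=np.load("top.npy",allow_pickle=True).item()
c=cv2.resize(d["img"][125:265,260:460],None,fx=4,fy=4,interpolation=cv2.INTER_CUBIC)
cv2.imwrite("pics/topcrop.png",c[:,:,::-1])
d=np.load("scene.npy",allow_pickle=True).item()
c=cv2.resize(d["img"][120:270,240:390],None,fx=4,fy=4,interpolation=cv2.INTER_CUBIC)
cv2.imwrite("pics/scenecrop.png",c[:,:,::-1])
E
```

```text
top C [ 304.6   21.4 1410.5]
carton 0.94 [413.3, 251.7, 451.8, 281.7] 867
carton 0.83 [330.2, 194.9, 365.4, 223.8] 614
outline 0.95 [269.1, 134.7, 397.6, 260.2] 6601
lids 0.66 [351.4, 163.9, 377.7, 187.8] 469
sugar 0.58 [338.7, 135.4, 359.7, 162.3] 454
tea 0.79 [289.4, 189.6, 312.7, 219.2] 438
cups 0.78 [434.7, 151.7, 473.3, 183.6] 827
pitcher 0.81 [174.2, 214.2, 212.5, 244.6] 681
syrup 0.63 [177.8, 166.2, 222.7, 193.9] 758
syrup 0.42 [330.2, 197.6, 364.5, 228.6] 628
scene C [1143.3  817.9  835. ]
carton 0.88 [314.2, 166.2, 345.0, 213.0] 1208
carton 0.59 [313.2, 129.7, 340.1, 162.3] 855
outline 0.81 [247.6, 182.4, 384.3, 270.3] 4528
lids 0.7 [275.7, 191.8, 298.6, 221.7] 541
sugar 0.73 [256.3, 196.6, 282.8, 235.2] 844
sugar 0.72 [443.0, 263.6, 493.9, 313.1] 1610
tea 0.92 [338.3, 196.8, 367.9, 243.7] 1127
cups 0.9 [227.9, 130.4, 255.8, 179.5] 928
pitcher 0.96 [442.5, 265.6, 496.5, 315.2] 1532
pitcher 0.74 [340.0, 195.0, 364.9, 242.4] 1009
syrup 0.95 [395.2, 226.1, 432.7, 325.7] 2365
```

View pics/topcrop.png

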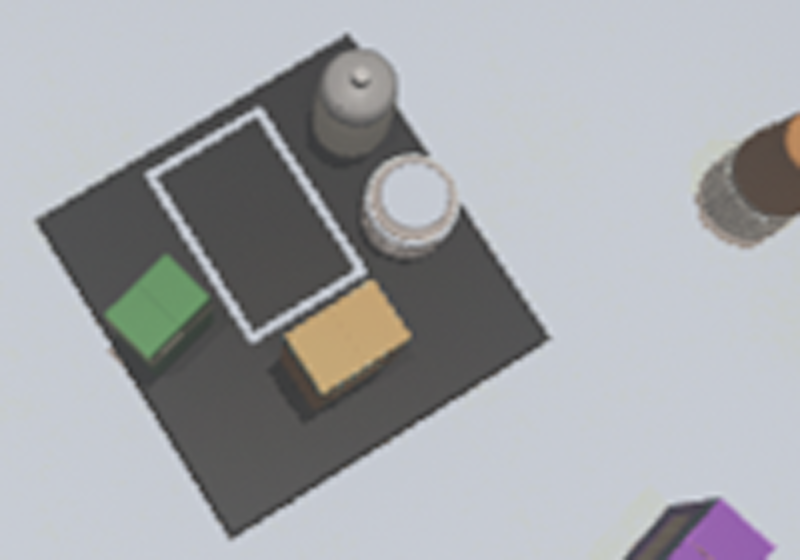

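View pics/scenecrop.png

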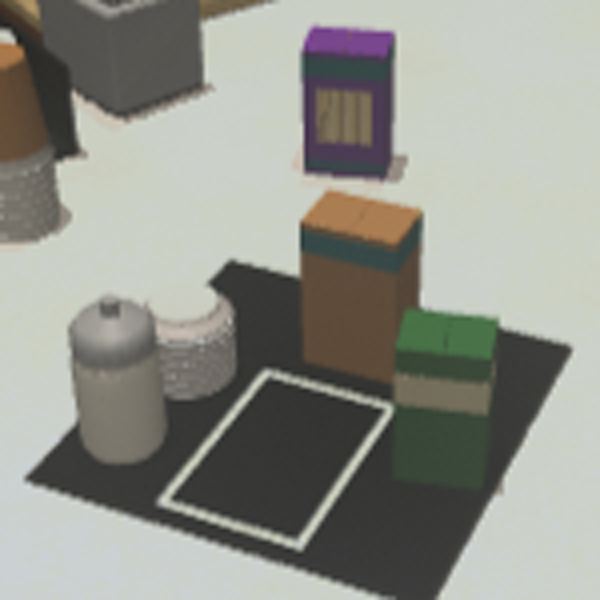

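```bash
cat > fit.py <<'E'
from h import *
from scipy.optimize import minimize
S=8
def cover(d,polys,roi):
    x0,y0,x1,y1=roi; im=np.zeros(((y1-y0)*S,(x1-x0)*S),np.float32)
    for P,v in polys:
        uv=(proj(d,P)+0.5-[x0,y0])*S-0.5
        cv2.fillPoly(im,[np.round(uv*16).astype(np.int32)],float(v),shift=4)
    im=cv2.resize(im,(x1-x0,y1-y0),interpolation=cv2.INTER_AREA)
    return cv2.GaussianBlur(im,(3,3),0.5)
def rect(x,y,a,L,W,z):
    c,s=np.cos(a),np.sin(a); q=np.array([[-L/2,-W/2],[L/2,-W/2],[L/2,W/2],[-L/2,W/2]])
    return np.c_[q@np.array([[c,s],[-s,c]])+[x,y],np.full(4,z)]
def run(f,x0):
    best=None
    for da in (-.1,0,.1):
        p=np.array(x0)+[0,0,da]
        sim=np.vstack([p]+[p+e for e in np.diag([8,8,.06])])
        r=minimize(f,p,method="Nelder-Mead",options=dict(initial_simplex=sim,xatol=.02,fatol=1e-6,maxiter=600))
        if best is None or r.fun<best.fun: best=r
    return best
def affine(m,t,w):  # residual after best gain/offset
    A=np.c_[m.ravel(),np.ones(m.size)]; ww=w.ravel()
    sol=np.linalg.lstsq(A[ww],t.ravel()[ww],rcond=None)[0]
    return ((A[ww]@sol-t.ravel()[ww])**2).mean()
def fit_outline(d,x0,roi,ok):
    g=d["img"][roi[1]:roi[3],roi[0]:roi[2]].astype(float).mean(2)/255
    def f(p): return affine(cover(d,[(rect(*p,196,132,3),1),(rect(*p,180,116,3),0)],roi),g,ok)
    return run(f,x0)
def fit_top(d,x0,roi,ok=None):
    im=d["img"][roi[1]:roi[3],roi[0]:roi[2]].astype(float)
    g=(im[...,0]-im[...,2])/255   # kraft is red minus blue
    if ok is None: ok=np.ones(g.shape,bool)
    def f(p): return affine(cover(d,[(rect(*p,60,90,153),1)],roi),g,ok)
    return run(f,x0)
E
python3 - <<'E'
from fit import *
np.set_printoptions(precision=2,suppress=True)
d=np.load("top.npy",allow_pickle=True).item()
ocor=np.array([[260+262/4,125+108/4],[260+148/4,125+173/4],[260+252/4,125+342/4],[260+367/4,125+272/4]])-.4
P=unproj(d,ocor,3); print(P)
c=P.mean(0); ax=((P[0]+P[1])-(P[2]+P[3]))[:2]; a=np.arctan2(ax[1],ax[0]); print(c,np.degrees(a), np.linalg.norm(P[0]-P[1]),np.linalg.norm(P[1]-P[2]))
roi=(280,145,360,215)
ok=np.zeros((70,80),bool)
poly=proj(d,rect(c[0],c[1],a,215,150,3))-[280,145]
okm=np.zeros((70,80),np.uint8); cv2.fillPoly(okm,[poly.astype(int)],1); ok=okm>0
# exclude coloured carton top
im=d["img"][145:215,280:360].astype(int); col=cv2.dilate(((im.max(2)-im.min(2))>25).astype(np.uint8),np.ones((3,3)))>0
lm=np.load("m_top_lids.npy")[145:215,280:360]; ok&=~col&~(cv2.dilate(lm.astype(np.uint8),np.ones((3,3)))>0)
r=fit_outline(d,[c[0],c[1],a],roi,ok); print("outline",r.x,np.degrees(r.x[2]),r.fun**.5)
o=r.x
k=unproj(d,[(347,208)],153)[0]
r2=fit_top(d,[k[0],k[1],o[2]],(325,185,372,224)); b=r2.x; print("carton",b,np.degrees(b[2]),r2.fun**.5)
co,so=np.cos(o[2]),np.sin(o[2]); Rt=np.array([[co,so],[-so,co]])
rel=Rt@(b[:2]-o[:2]); print("carton in outline frame",rel,"front edge",rel[0]+30,"gap",-98-rel[0]-30,"dyaw",np.degrees(b[2]-o[2]))
np.save("outl.npy",o); np.save("cart.npy",b)
# others
for q,h in (("lids",75),("sugar",145),("tea",135)):
    m=np.load(f"m_top_{q}.npy"); ys,xs=np.nonzero(m); print(q)
v=d["img"].copy(); v=cv2.resize(v[125:265,260:460],None,fx=4,fy=4,interpolation=cv2.INTER_NEAREST)
for pl in (rect(*o,196,132,3),rect(*b,60,90,153),rect(*b,60,90,3)):
    cv2.polylines(v,[(((proj(d,pl)+.5-[260,125])*4)).astype(int)],True,(255,0,0),1)
cv2.imwrite("pics/fit0.png",v[:,:,::-1])
d2=np.load("scene.npy",allow_pickle=True).item()
v=cv2.resize(d2["img"][120:270,240:390],None,fx=4,fy=4,interpolation=cv2.INTER_NEAREST)
for pl in (rect(*o,196,132,3),rect(*b,60,90,153),rect(*b,60,90,3)):
    cv2.polylines(v,[(((proj(d2,pl)+.5-[240,120])*4)).astype(int)],True,(255,0,0),1)
cv2.imwrite("pics/fit0s.png",v[:,:,::-1])
E
```

```text
[[ 745.32  -15.72    3.  ]
 [ 682.85   97.14    3.  ]
 [ 513.97    1.18    3.  ]
 [ 578.72 -111.37    3.  ]]
[630.22  -7.19   3.  ] 29.7318330114943 128.99758306427145 194.23237898300454
outline [630.42  -5.54   0.53] 30.14074134843328 0.025932745073009928
carton [494.65 -78.37   0.54] 30.874233532861883 0.019231403787712046
carton in outline frame [-153.99    5.19] front edge -123.98748676999222 gap 25.987486769992216 dyaw 0.7334921844286009
lids
sugar
tea
```

View pics/fit0.png

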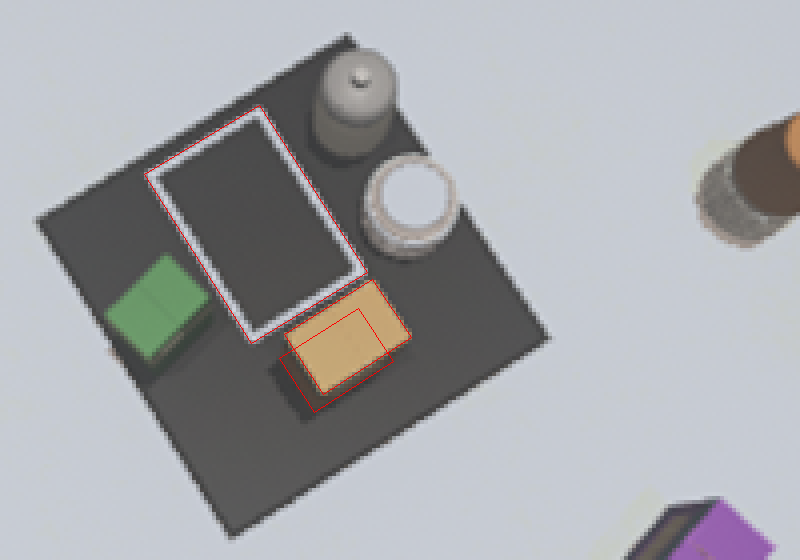

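View pics/fit0s.png

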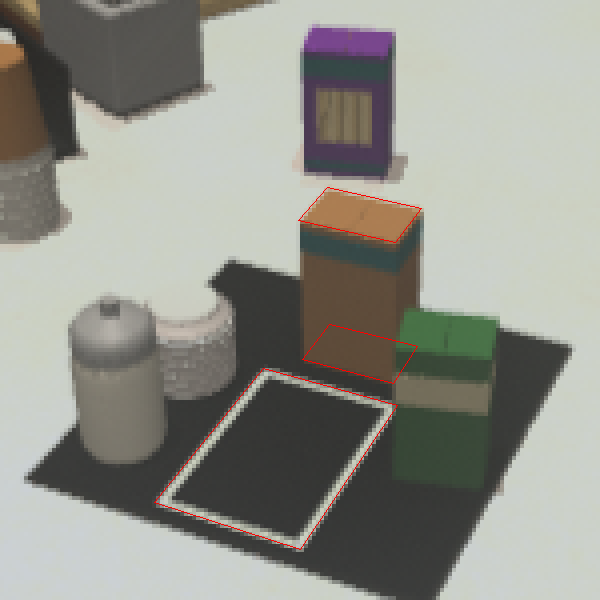

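```bash
cat > go.py <<'E'
from h import *
from bench import arm
np.set_printoptions(precision=4,suppress=True)
o=np.load("outl.npy"); 
def frame(): 
    c,s=np.cos(o[2]),np.sin(o[2]); return np.array([c,s,0]),np.array([-s,c,0])
def orient(t,sgn):
    u,v=frame(); t=np.radians(t); x=np.sin(t)*u-np.cos(t)*np.array([0,0,1]); y=sgn*v
    return R.from_matrix(np.c_[x,y,np.cross(x,y)])
def world(rx,ry,z):
    u,v=frame(); return np.r_[o[:2],0]+rx*u+ry*v+[0,0,z]
def delta(pos,Rt):
    s=arm.read_state(); R0=R.from_quat(s["ee_rot"]); p0=np.array(s["position"])
    d=R0.inv().apply(np.array(pos)-p0)/1000; w=(R0.inv()*Rt).as_rotvec(degrees=True)
    return d,w
def rep():
    s=arm.read_state(); u,v=frame(); p=np.array(s["position"]); q=p-np.r_[o[:2],0]
    M=R.from_quat(s["ee_rot"]).as_matrix()
    print("t",round(s["clock"],2),"pos",p,"rel",np.array([q@u,q@v,q[2]]),"joints",np.array(s["joints"]),"F",np.array(s["contact_force"]),"w",s["gripper_width"]); print(M)
    return s
E
python3 - <<'E'
from go import *
rep(); b=np.load("cart.npy")
for sg in (1,-1):
    for t in (0,35,45): print(sg,t,delta(world(-184-75,5,230),orient(t,sg)))
print(world(-259,5,230))
d=np.load("top.npy",allow_pickle=True).item()
for q,h in (("lids",75),("sugar",145),("tea",135),("cups",190),("pitcher",105),("syrup",305)):
    m=np.load(f"m_top_{q}.npy"); ys,xs=np.nonzero(m); print(q,unproj(d,[(xs.mean(),ys.mean())],h/2)[0])
E
```

```text
t 2.0 pos [201.1913 591.6955 231.2981] rel [-71.3087 732.0099 231.2981] joints [ 1.5016  0.3847  0.0079  0.     -1.194  -0.2586] F [-1.1084  0.0058 -0.5564] w 85.05296708821959
[[ 0.     -0.3219 -0.9468]
 [-0.0001 -0.9468  0.3219]
 [-1.      0.     -0.    ]]
1 0 (array([ 0.0013,  0.6192, -0.4247]), array([131.079 ,  -0.0038,   0.0001]))
1 35 (array([ 0.0013,  0.6192, -0.4247]), array([126.1284, -18.094 , -39.7681]))
1 45 (array([ 0.0013,  0.6192, -0.4247]), array([122.8919, -23.1593, -50.9034]))
-1 0 (array([ 0.0013,  0.6192, -0.4247]), array([-48.921 ,  -0.0001,  -0.0031]))
-1 35 (array([ 0.0013,  0.6192, -0.4247]), array([-47.352 ,  32.8215, -14.9334]))
-1 45 (array([ 0.0013,  0.6192, -0.4247]), array([-46.318,  42.177, -19.189]))
[ 403.9273 -131.2634  230.    ]
lids [ 635.2888 -151.7851   37.5   ]
sugar [ 729.9    -103.3484   72.5   ]
tea [531.1434  82.2592  67.5   ]
cups [ 643.4473 -482.6652   95.    ]
pitcher [452.9603 474.4607  52.5   ]
syrup [603.3757 420.5695 152.5   ]
```

Call:
{"api": "arm_command", "payload": {
  "rows": [
    {"dx":0,"dy":0.036,"dz":-0.038,"wx":8,"wy":-1.1,"wz":-2.5,"gripper":0},
    {"dx":0,"dy":0.07,"dz":-0.076,"wx":16,"wy":-2.2,"wz":-5,"gripper":0},
    {"dx":0,"dy":0.105,"dz":-0.114,"wx":24,"wy":-3.4,"wz":-7.5,"gripper":0},
    {"dx":0,"dy":0.14,"dz":-0.152,"wx":32,"wy":-4.5,"wz":-10,"gripper":0},
    {"dx":0,"dy":0.175,"dz":-0.19,"wx":40,"wy":-5.7,"wz":-12.5,"gripper":0},
    {"dx":0,"dy":0.21,"dz":-0.228,"wx":48,"wy":-6.8,"wz":-15,"gripper":0},
    {"dx":0,"dy":0.245,"dz":-0.266,"wx":56,"wy":-8,"wz":-17.5,"gripper":0},
    {"dx":0,"dy":0.278,"dz":-0.305,"wx":63,"wy":-9,"wz":-20,"gripper":0}
  ]
}}

```text
clock: 2.8
position: [394.2, 239.2, 231.9]
ee_rot: [-0.489, 0.335, 0.554, 0.584]
contact_force: [0.6, 1.2, -0.1]
gripper_width: 42.6
```

```bash
python3 - <<'E'
from go import *
rep()
for t in (35,45): print(t,delta(world(-184-75,5,230),orient(t,1)))
E
```

```text
t 2.8 pos [394.1909 239.247  231.9217] rel [-81.3772 330.3043 231.9217] joints [ 0.829  -0.0415 -0.5212 -0.1452 -0.7427 -0.6129] F [ 0.6388  1.1929 -0.0579] w 42.580276608798755
[[ 0.1607 -0.9754 -0.1507]
 [ 0.3202 -0.0929  0.9428]
 [-0.9336 -0.1998  0.2974]]
35 (array([-0.1153,  0.0253, -0.3513]), array([ 62.8955,  -8.8102, -19.6925]))
45 (array([-0.1153,  0.0253, -0.3513]), array([ 61.15  , -17.6778, -25.1859]))
```

Call:
{"api": "arm_command", "payload": {
  "rows": [
    {"dx":-0.0144,"dy":0.003,"dz":-0.044,"wx":8,"wy":-1.1,"wz":-2.5,"gripper":0},
    {"dx":-0.029,"dy":0.006,"dz":-0.088,"wx":16,"wy":-2.2,"wz":-5,"gripper":0},
    {"dx":-0.043,"dy":0.009,"dz":-0.132,"wx":24,"wy":-3.4,"wz":-7.5,"gripper":0},
    {"dx":-0.058,"dy":0.0125,"dz":-0.176,"wx":32,"wy":-4.5,"wz":-10,"gripper":0},
    {"dx":-0.072,"dy":0.016,"dz":-0.22,"wx":40,"wy":-5.6,"wz":-12.5,"gripper":0},
    {"dx":-0.0865,"dy":0.019,"dz":-0.264,"wx":48,"wy":-6.7,"wz":-15,"gripper":0},
    {"dx":-0.101,"dy":0.022,"dz":-0.308,"wx":56,"wy":-7.8,"wz":-17.5,"gripper":0},
    {"dx":-0.1153,"dy":0.0253,"dz":-0.3513,"wx":62.9,"wy":-8.8,"wz":-19.7,"gripper":0}
  ]
}}

```text
clock: 3.6
position: [403.6, -133.3, 230.9]
ee_rot: [-0.119, 0.445, 0.228, 0.858]
contact_force: [0.5, 0.5, -0.1]
gripper_width: 42.7
```

```bash
python3 - <<'E'
from go import *
rep()
for t in (35,45): print(t,delta(world(-184-60,5,15),orient(t,1)))
E
```

```text
t 3.6 pos [ 403.6474 -133.3243  230.8941] rel [-260.277     3.3583  230.8941] joints [-0.3091 -0.0762 -0.4772 -0.6147 -0.8269 -0.3959] F [ 0.5078  0.5267 -0.1055] w 42.73129060743348
[[ 0.4994 -0.4971  0.7096]
 [ 0.286   0.8677  0.4065]
 [-0.8178 -0.0001  0.5755]]
35 (array([ 0.1859,  0.0018, -0.111 ]), array([-0.2705,  0.1368,  0.1963]))
45 (array([ 0.1859,  0.0018, -0.111 ]), array([-0.2527, -9.8632,  0.2194]))
```

```bash
python3 - <<'E'
from go import *
from bench import get_image
d=get_image("wrist"); print(d["T_tool_cam"],d["K"]); cv2.imwrite("pics/w0.png",d["img"][:,:,::-1])
E
```

```text
[[  -0.0006   -0.2863    0.9581 -141.5246]
 [   1.        0.0009    0.0009    1.1107]
 [  -0.0012    0.9581    0.2863  -72.5029]
 [   0.        0.        0.        1.    ]] [[309.7069   0.     321.5975]
 [  0.     309.7069 205.4879]
 [  0.       0.       1.    ]]
```

View pics/w0.png

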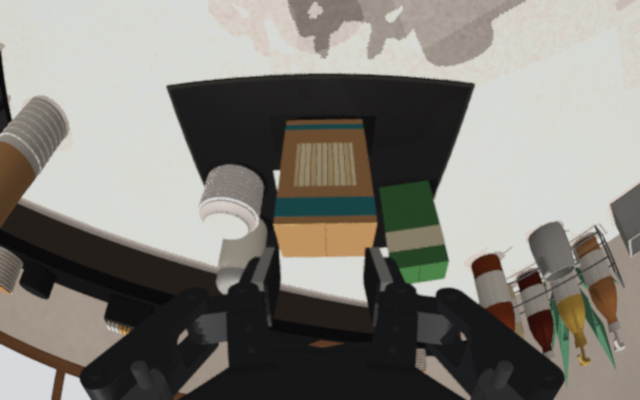

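The wrist view shows the kraft carton with teal bands at (325,165), its open window facing the gripper. That matches the description, so this is the one to push. The purple look-alike isn't in this view.

Call:
{"api": "arm_command", "payload": {
  "rows": [
    {"dx":0.03,"dy":0.0005,"dz":-0.018,"gripper":0},
    {"dx":0.065,"dy":0.001,"dz":-0.039,"gripper":0},
    {"dx":0.1,"dy":0.0015,"dz":-0.06,"gripper":0},
    {"dx":0.13,"dy":0.0018,"dz":-0.078,"gripper":0},
    {"dx":0.155,"dy":0.0018,"dz":-0.093,"gripper":0},
    {"dx":0.17,"dy":0.0018,"dz":-0.102,"gripper":0},
    {"dx":0.181,"dy":0.0018,"dz":-0.108,"gripper":0},
    {"dx":0.1859,"dy":0.0018,"dz":-0.111,"gripper":0}
  ]
}}

```text
validation failed for argument at $.ro...
```

```bash
python3 - <<'E'
from go import *
rep()
for x in (-200,-184,-150,-146): print(x,delta(world(x,5,15),orient(35,1)))
E
```

```text
t 3.65 pos [ 403.5414 -140.6912  230.4165] rel [-264.0677   -2.9593  230.4165] joints [-0.3235 -0.0714 -0.4741 -0.6119 -0.8256 -0.395 ] F [ 1.4611 -4.0783  0.6986] w 42.3458285157114
[[ 0.5021 -0.4856  0.7156]
 [ 0.2769  0.8742  0.3989]
 [-0.8192 -0.0021  0.5734]]
-200 (array([ 0.2131,  0.0096, -0.0712]), array([-0.8235, -0.0108,  0.7242]))
-184 (array([ 0.2223,  0.0099, -0.0581]), array([-0.8235, -0.0108,  0.7242]))
-150 (array([ 0.2418,  0.0106, -0.0302]), array([-0.8235, -0.0108,  0.7242]))
-146 (array([ 0.2441,  0.0107, -0.0269]), array([-0.8235, -0.0108,  0.7242]))
```

Call:
{"api": "arm_command", "payload": {
  "rows": [
    {"dx":0.03,"dy":0.001,"dz":-0.018,"wx":0,"wy":0,"wz":0,"gripper":0},
    {"dx":0.065,"dy":0.003,"dz":-0.038,"wx":0,"wy":0,"wz":0,"gripper":0},
    {"dx":0.1,"dy":0.005,"dz":-0.058,"wx":-0.4,"wy":0,"wz":0.4,"gripper":0},
    {"dx":0.13,"dy":0.006,"dz":-0.076,"wx":-0.8,"wy":0,"wz":0.7,"gripper":0},
    {"dx":0.155,"dy":0.007,"dz":-0.09,"wx":-0.8,"wy":0,"wz":0.7,"gripper":0},
    {"dx":0.172,"dy":0.008,"dz":-0.099,"wx":-0.8,"wy":0,"wz":0.7,"gripper":0},
    {"dx":0.183,"dy":0.009,"dz":-0.105,"wx":-0.8,"wy":0,"wz":0.7,"gripper":0},
    {"dx":0.188,"dy":0.009,"dz":-0.107,"wx":-0.8,"wy":0,"wz":0.7,"gripper":0}
  ]
}}

```text
clock: 4.45
position: [416.6, -123.3, 13.7]
ee_rot: [-0.119, 0.447, 0.231, 0.856]
contact_force: [-1.2, -0.0, 0.5]
gripper_width: 42.5
```

```bash
python3 - <<'E'
from go import *
rep()
for x in (-200,-184,-150,-146): print(x,delta(world(x,5,15),orient(35,1)))
E
```

```text
t 4.45 pos [ 416.639  -123.2644   13.6924] rel [-243.9905    5.5346   13.6924] joints [-0.4629  0.3776 -0.5747 -1.1398 -0.5549  0.3978] F [-1.1681 -0.0214  0.5457] w 42.53169928721204
[[ 0.4942 -0.5017  0.71  ]
 [ 0.2884  0.8651  0.4105]
 [-0.8201  0.0019  0.5721]]
-200 (array([ 0.0241, -0.0005,  0.0368]), array([-0.0876, -0.0998, -0.0704]))
-184 (array([ 0.0333, -0.0005,  0.05  ]), array([-0.0876, -0.0998, -0.0704]))
-150 (array([ 0.0527, -0.0005,  0.0778]), array([-0.0876, -0.0998, -0.0704]))
-146 (array([ 0.055 , -0.0005,  0.0811]), array([-0.0876, -0.0998, -0.0704]))
```

Call:
{"api": "arm_command", "payload": {
  "rows": [
    {"dx":0.01,"dy":0,"dz":0.0165,"wx":0,"wy":0,"wz":0,"gripper":0},
    {"dx":0.0201,"dy":0,"dz":0.0311,"wx":0,"wy":0,"wz":0,"gripper":0},
    {"dx":0.0264,"dy":0,"dz":0.0401,"wx":0,"wy":0,"wz":0,"gripper":0},
    {"dx":0.0298,"dy":0,"dz":0.045,"wx":0,"wy":0,"wz":0,"gripper":0},
    {"dx":0.0327,"dy":0,"dz":0.0491,"wx":0,"wy":0,"wz":0,"gripper":0},
    {"dx":0.0356,"dy":0,"dz":0.0532,"wx":0,"wy":0,"wz":0,"gripper":0},
    {"dx":0.0385,"dy":0,"dz":0.0573,"wx":0,"wy":0,"wz":0,"gripper":0},
    {"dx":0.0413,"dy":0,"dz":0.0614,"wx":0,"wy":0,"wz":0,"gripper":0}
  ]
}}

```text
clock: 5.25
position: [480.6, -86.2, 15.0]
ee_rot: [-0.119, 0.447, 0.23, 0.856]
contact_force: [-3.0, -0.8, 1.1]
gripper_width: 43.2
```

```bash
cat > look.py <<'E'
from go import *
from fit import *
from bench import get_image
def look(tag,guess):
    rep()
    d=get_image("top"); g=proj(d,[[guess[0],guess[1],153]])[0].astype(int)
    roi=(g[0]-22,g[1]-19,g[0]+23,g[1]+20)
    r=fit_top(d,guess,roi); b=r.x; u,v=frame(); q=np.r_[b[:2]-o[:2],0]
    print("carton rel",q@u,q@v,"dyaw",np.degrees(b[2]-o[2]),"front edge",q@u+30,"rms",r.fun**.5)
    np.save("cart.npy",b)
    v4=cv2.resize(d["img"][125:265,260:460],None,fx=4,fy=4,interpolation=cv2.INTER_NEAREST)
    for pl in (rect(*o,196,132,3),rect(*b,60,90,153)):
        cv2.polylines(v4,[(((proj(d,pl)+.5-[260,125])*4)).astype(int)],True,(255,0,0),1)
    cv2.imwrite(f"pics/{tag}.png",v4[:,:,::-1])
    return b
E
python3 - <<'E'
from look import *
look("p1",world(-140,5,0)[:2].tolist()+[o[2]])
for x in (-160,-150): print(x,delta(world(x,5,15),orient(35,1)))
E
```

```text
t 5.25 pos [480.5979 -86.2424  14.9599] rel [-170.0895    5.4356   14.9599] joints [-0.2918  0.4039 -0.5016 -1.126  -0.4814  0.224 ] F [-2.9926 -0.8375  1.1045] w 43.211782462745134
[[ 0.4941 -0.5012  0.7104]
 [ 0.288   0.8653  0.4102]
 [-0.8203  0.0019  0.5719]]
carton rel -133.89541988635824 5.042993446385782 dyaw 0.49157795448001 front edge -103.89541988635824 rms 0.0352377170459654
-160 (array([ 0.0053, -0.0004,  0.0075]), array([-0.0933, -0.0733, -0.0654]))
-150 (array([ 0.011 , -0.0004,  0.0157]), array([-0.0933, -0.0733, -0.0654]))
```

View pics/p1.png

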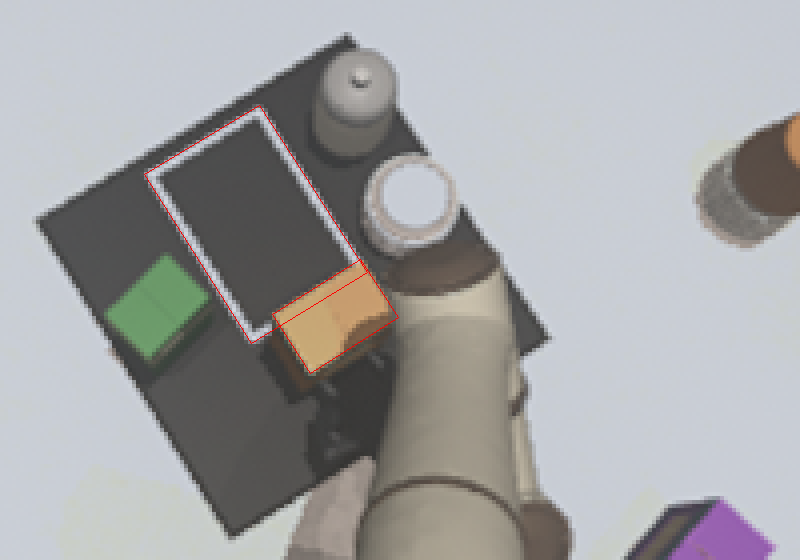

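Call:
{"api": "arm_command", "payload": {
  "rows": [
    {"dx":0.0015,"dy":0,"dz":0.0025,"wx":0,"wy":0,"wz":0,"gripper":0},
    {"dx":0.003,"dy":0,"dz":0.0045,"wx":0,"wy":0,"wz":0,"gripper":0},
    {"dx":0.0045,"dy":0,"dz":0.0065,"wx":0,"wy":0,"wz":0,"gripper":0},
    {"dx":0.006,"dy":0,"dz":0.009,"wx":0,"wy":0,"wz":0,"gripper":0},
    {"dx":0.0075,"dy":0,"dz":0.011,"wx":0,"wy":0,"wz":0,"gripper":0},
    {"dx":0.0088,"dy":0,"dz":0.0125,"wx":0,"wy":0,"wz":0,"gripper":0},
    {"dx":0.0093,"dy":0,"dz":0.0132,"wx":0,"wy":0,"wz":0,"gripper":0},
    {"dx":0.0093,"dy":0,"dz":0.0132,"wx":0,"wy":0,"wz":0,"gripper":0}
  ]
}}

```text
clock: 6.1
position: [495.6, -77.6, 15.1]
ee_rot: [-0.119, 0.447, 0.231, 0.856]
contact_force: [-0.9, -0.6, 0.2]
gripper_width: 42.8
```

```bash
python3 - <<'E'
from look import *
look("p2",world(-118,5,0)[:2].tolist()+[o[2]])
b=np.load("cart.npy")
d2=get_image("scene")
v=cv2.resize(d2["img"][120:270,240:390],None,fx=4,fy=4,interpolation=cv2.INTER_NEAREST)
for pl in (rect(*o,196,132,3),rect(*b,60,90,153),rect(*b,60,90,3)):
    cv2.polylines(v,[(((proj(d2,pl)+.5-[240,120])*4)).astype(int)],True,(255,0,0),1)
cv2.imwrite("pics/p2s.png",v[:,:,::-1])
for p in ((-190,15),(-190,120)): print(p,delta(world(p[0],5,p[1]),orient(35,1)))
E
```

```text
t 6.1 pos [495.5767 -77.6272  15.0812] rel [-152.81      5.3648   15.0812] joints [-0.2565  0.4127 -0.4821 -1.1184 -0.4667  0.1842] F [-0.8882 -0.6289  0.2298] w 42.820707996657546
[[ 0.4948 -0.5016  0.7097]
 [ 0.2886  0.8651  0.4103]
 [-0.8197  0.0018  0.5728]]
carton rel -116.29293284088246 5.897051265181807 dyaw 0.655774048813682 front edge -86.29293284088246 rms 0.0458011017605769
(-190, 15) (array([-0.0212, -0.0004, -0.0305]), array([-0.0968, -0.0526, -0.0645]))
(-190, 120) (array([-0.1073, -0.0002,  0.0296]), array([-0.0968, -0.0526, -0.0645]))
```

View pics/p2s.png

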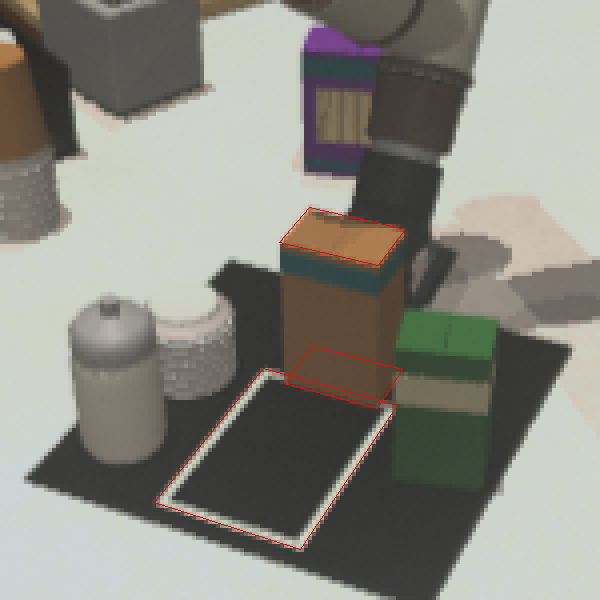

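View pics/p2.png

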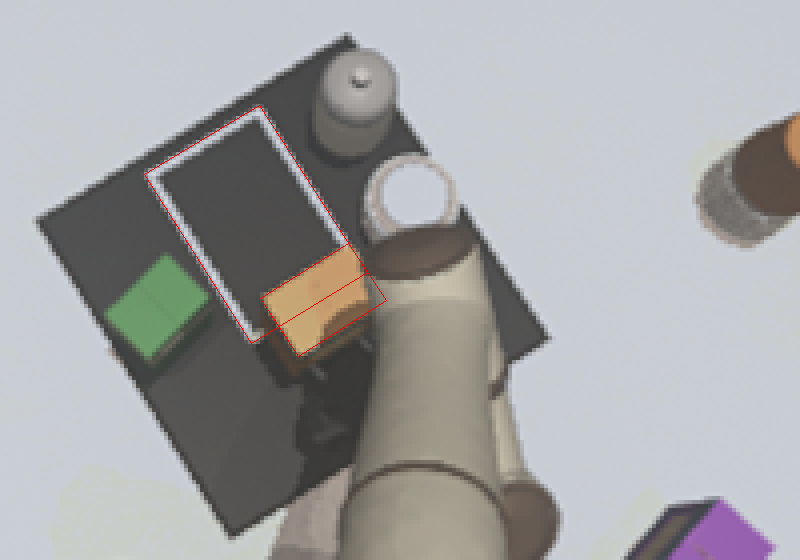

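The low push slid the carton upright. Its leading edge is about 12 mm inside the near end (rel −86), 5–6 mm off centre and yawed about 0.6°. Both cameras agree, so I'll back off, rise and push high.

Call:
{"api": "arm_command", "payload": {
  "rows": [
    {"dx":-0.011,"dy":0,"dz":-0.016,"wx":0,"wy":0,"wz":0,"gripper":0},
    {"dx":-0.0241,"dy":0,"dz":-0.0346,"wx":0,"wy":0,"wz":0,"gripper":0},
    {"dx":-0.045,"dy":0,"dz":-0.02,"wx":0,"wy":0,"wz":0,"gripper":0},
    {"dx":-0.069,"dy":0,"dz":-0.001,"wx":0,"wy":0,"wz":0,"gripper":0},
    {"dx":-0.088,"dy":0,"dz":0.018,"wx":0,"wy":0,"wz":0,"gripper":0},
    {"dx":-0.099,"dy":0,"dz":0.032,"wx":0,"wy":0,"wz":0,"gripper":0},
    {"dx":-0.103,"dy":0,"dz":0.039,"wx":0,"wy":0,"wz":0,"gripper":0},
    {"dx":-0.103,"dy":0,"dz":0.039,"wx":0,"wy":0,"wz":0,"gripper":0}
  ]
}}

```text
clock: 7.0
position: [473.5, -90.9, 123.7]
ee_rot: [-0.12, 0.445, 0.231, 0.857]
contact_force: [-0.3, 0.2, 0.7]
gripper_width: 43.0
```

```bash
python3 - <<'E'
from look import *
look("p3",np.load("cart.npy").tolist())
for p in ((-156,122),(-100,122)): print(p,delta(world(p[0],5.5,p[1]),orient(35,1)))
E
```

```text
t 7.0 pos [473.4885 -90.9201 123.7245] rel [-178.5865    4.9602  123.7245] joints [-0.1901  0.1642 -0.5043 -0.7922 -0.5592 -0.2416] F [-0.273   0.236   0.6994] w 43.022658387418154
[[ 0.4979 -0.5025  0.7068]
 [ 0.2888  0.8646  0.4113]
 [-0.8178 -0.0007  0.5755]]
carton rel -114.72327988811313 5.447592713524868 dyaw -1.026331913793056 front edge -84.72327988811313 rms 0.07255731622098097
(-156, 122) (array([0.0138, 0.0002, 0.0187]), array([-0.0379,  0.046 , -0.0479]))
(-100, 122) (array([0.046 , 0.0002, 0.0646]), array([-0.0379,  0.046 , -0.0479]))
```

View pics/p3.png

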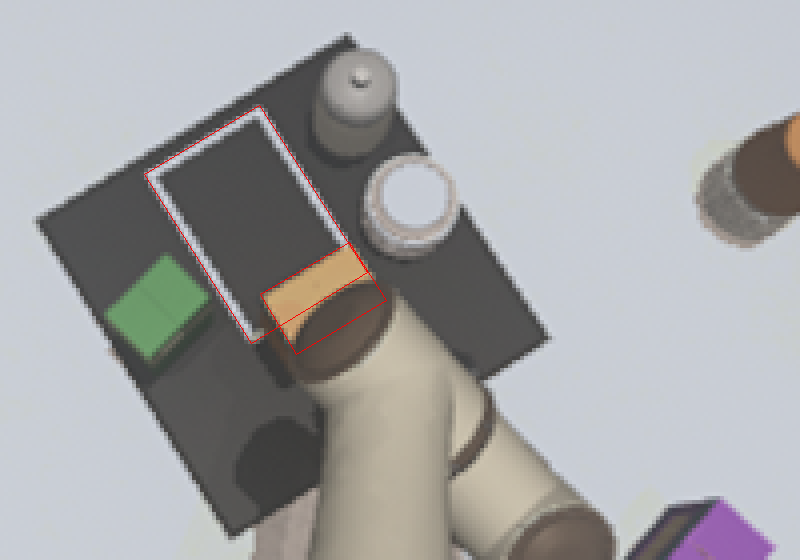

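Call:
{"api": "arm_command", "payload": {
  "rows": [
    {"dx":0.0058,"dy":0,"dz":0.0072,"wx":0,"wy":0,"wz":0,"gripper":0},
    {"dx":0.0115,"dy":0,"dz":0.0154,"wx":0,"wy":0,"wz":0,"gripper":0},
    {"dx":0.0144,"dy":0,"dz":0.0195,"wx":0,"wy":0,"wz":0,"gripper":0},
    {"dx":0.0172,"dy":0,"dz":0.0236,"wx":0,"wy":0,"wz":0,"gripper":0},
    {"dx":0.0201,"dy":0,"dz":0.0277,"wx":0,"wy":0,"wz":0,"gripper":0},
    {"dx":0.023,"dy":0,"dz":0.0318,"wx":0,"wy":0,"wz":0,"gripper":0},
    {"dx":0.0258,"dy":0,"dz":0.0359,"wx":0,"wy":0,"wz":0,"gripper":0},
    {"dx":0.0287,"dy":0,"dz":0.04,"wx":0,"wy":0,"wz":0,"gripper":0}
  ]
}}

```text
clock: 7.85
position: [515.7, -66.0, 122.1]
ee_rot: [-0.119, 0.446, 0.231, 0.857]
contact_force: [-0.9, -0.3, 0.5]
gripper_width: 42.6
```

```bash
python3 - <<'E'
from go import *
from fit import rect
from bench import get_image
rep()
d2=get_image("scene")
v=cv2.resize(d2["img"][120:270,240:390],None,fx=4,fy=4,interpolation=cv2.INTER_NEAREST)
b=np.load("cart.npy"); u,vv=frame()
cv2.polylines(v,[(((proj(d2,rect(*o,196,132,3))+.5-[240,120])*4)).astype(int)],True,(255,0,0),1)
cv2.polylines(v,[(((proj(d2,[world(-86.5,-40,3),world(-86.5,50,3)])+.5-[240,120])*4)).astype(int)],True,(255,255,0),1)
cv2.imwrite("pics/t1.png",v[:,:,::-1])
for p in ((-100,122),(-90,122)): print(p,delta(world(p[0],5.5,p[1]),orient(35,1)))
E
```

```text
t 7.85 pos [515.6822 -66.0471 122.1386] rel [-129.6082    5.2837  122.1386] joints [-0.0961  0.2095 -0.4579 -0.7578 -0.5096 -0.3501] F [-0.903  -0.3477  0.4601] w 42.64251571353589
[[ 0.4964 -0.5019  0.7083]
 [ 0.289   0.8649  0.4104]
 [-0.8186  0.001   0.5744]]
(-100, 122) (array([0.0168, 0.0003, 0.0236]), array([-0.0158,  0.0782, -0.0383]))
(-90, 122) (array([0.0226, 0.0003, 0.0317]), array([-0.0158,  0.0782, -0.0383]))
```

View pics/t1.png

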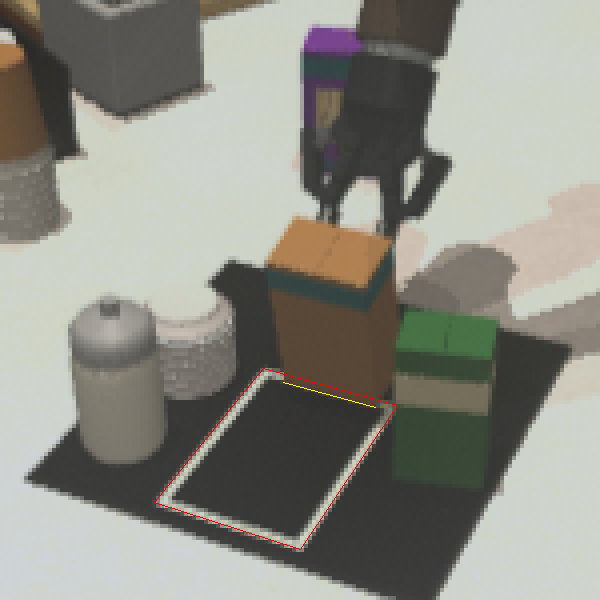

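Call:
{"api": "arm_command", "payload": {
  "rows": [
    {"dx":0.0025,"dy":0,"dz":0.0035,"wx":0,"wy":0,"wz":0,"gripper":0},
    {"dx":0.005,"dy":0,"dz":0.007,"wx":0,"wy":0,"wz":0,"gripper":0},
    {"dx":0.0073,"dy":0,"dz":0.0103,"wx":0,"wy":0,"wz":0,"gripper":0},
    {"dx":0.0096,"dy":0,"dz":0.0136,"wx":0,"wy":0,"wz":0,"gripper":0},
    {"dx":0.0119,"dy":0,"dz":0.0168,"wx":0,"wy":0,"wz":0,"gripper":0},
    {"dx":0.0142,"dy":0,"dz":0.02,"wx":0,"wy":0,"wz":0,"gripper":0},
    {"dx":0.016,"dy":0,"dz":0.0225,"wx":0,"wy":0,"wz":0,"gripper":0},
    {"dx":0.0175,"dy":0,"dz":0.0245,"wx":0,"wy":0,"wz":0,"gripper":0}
  ]
}}

```text
clock: 8.7
position: [542.5, -50.5, 121.9]
ee_rot: [-0.12, 0.445, 0.231, 0.857]
contact_force: [-0.2, -0.4, -0.7]
gripper_width: 42.6
```

```bash
python3 - <<'E'
from go import *
from fit import rect
from bench import get_image
rep()
d2=get_image("scene")
v=cv2.resize(d2["img"][120:270,240:390],None,fx=4,fy=4,interpolation=cv2.INTER_NEAREST)
cv2.imwrite("pics/t2.png",v[:,:,::-1])
for p in ((-100,122),(-90,122)): print(p,delta(world(p[0],5.5,p[1]),orient(35,1)))
E
```

```text
t 8.7 pos [542.5417 -50.5108 121.9233] rel [-98.5791   5.2325 121.9233] joints [-0.0443  0.2392 -0.4246 -0.7307 -0.4846 -0.4172] F [-0.1858 -0.4468 -0.6848] w 42.56219662790735
[[ 0.4966 -0.5023  0.7079]
 [ 0.2892  0.8647  0.4107]
 [-0.8184  0.0008  0.5746]]
(-100, 122) (array([-0.001 ,  0.0003, -0.0014]), array([-0.0067,  0.0828, -0.0457]))
(-90, 122) (array([0.0047, 0.0003, 0.0068]), array([-0.0067,  0.0828, -0.0457]))
```

View pics/t2.png

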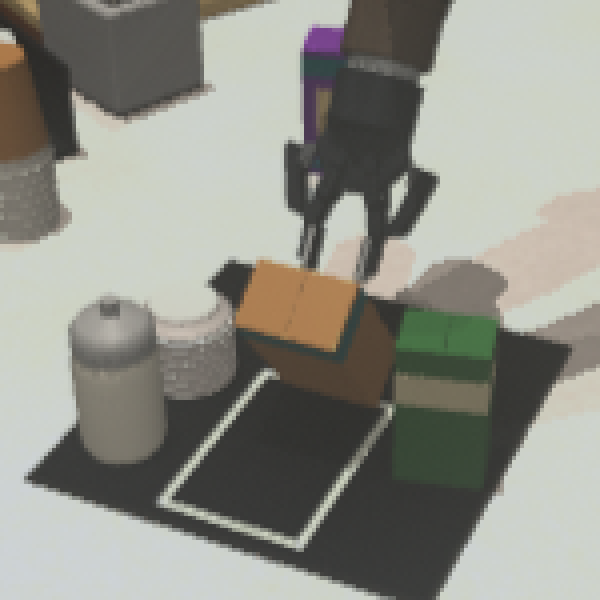

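The carton is now past its balance point and falling (contact force about 0). I'll pull the tool straight back and up.

Call:
{"api": "arm_command", "payload": {
  "rows": [
    {"dx":0,"dy":0,"dz":0,"wx":0,"wy":0,"wz":0,"gripper":0},
    {"dx":-0.005,"dy":0,"dz":0,"wx":0,"wy":0,"wz":0,"gripper":0},
    {"dx":-0.025,"dy":0,"dz":0,"wx":0,"wy":0,"wz":0,"gripper":0},
    {"dx":-0.05,"dy":0,"dz":0,"wx":0,"wy":0,"wz":0,"gripper":0},
    {"dx":-0.08,"dy":0,"dz":0,"wx":0,"wy":0,"wz":0,"gripper":0},
    {"dx":-0.105,"dy":0,"dz":0,"wx":0,"wy":0,"wz":0,"gripper":0},
    {"dx":-0.12,"dy":0,"dz":0,"wx":0,"wy":0,"wz":0,"gripper":0},
    {"dx":-0.12,"dy":0,"dz":0,"wx":0,"wy":0,"wz":0,"gripper":0}
  ]
}}

```text
clock: 9.55
position: [483.1, -85.9, 222.8]
ee_rot: [-0.121, 0.443, 0.23, 0.858]
contact_force: [0.8, -0.1, -0.0]
gripper_width: 43.1
```

```bash
python3 - <<'E'
from go import *
from fit import *
from bench import get_image
rep()
d2=get_image("scene")
v=cv2.resize(d2["img"][120:270,240:390],None,fx=4,fy=4,interpolation=cv2.INTER_NEAREST)
# predicted box: back on mat
for z in (3,63): cv2.polylines(v,[(((proj(d2,rect(*np.r_[world(-86.5+75,5.5,0)[:2],o[2]],150,90,z))+.5-[240,120])*4)).astype(int)],True,(255,0,0),1)
cv2.imwrite("pics/t3s.png",v[:,:,::-1])
d=get_image("top"); np.save("top3.npy",d,allow_pickle=True)
v=cv2.resize(d["img"][125:265,260:460],None,fx=4,fy=4,interpolation=cv2.INTER_CUBIC)
cv2.polylines(v,[(((proj(d,rect(*o,196,132,3))+.5-[260,125])*4)).astype(int)],True,(255,0,0),1)
cv2.imwrite("pics/t3.png",v[:,:,::-1])
E
```

```text
t 9.55 pos [483.1476 -85.8515 222.7513] rel [-167.6883    4.4934  222.7513] joints [-0.1073  0.0128 -0.4343 -0.5669 -0.6853 -0.5723] F [ 0.8075 -0.1204 -0.0075] w 43.09761465871875
[[ 0.501  -0.5017  0.7052]
 [ 0.2879  0.8651  0.4109]
 [-0.8162 -0.0028  0.5778]]
```

View pics/t3s.png

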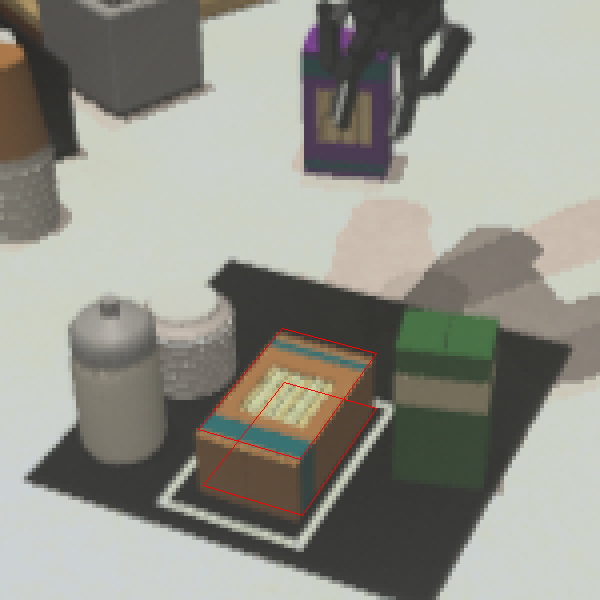

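View pics/t3.png

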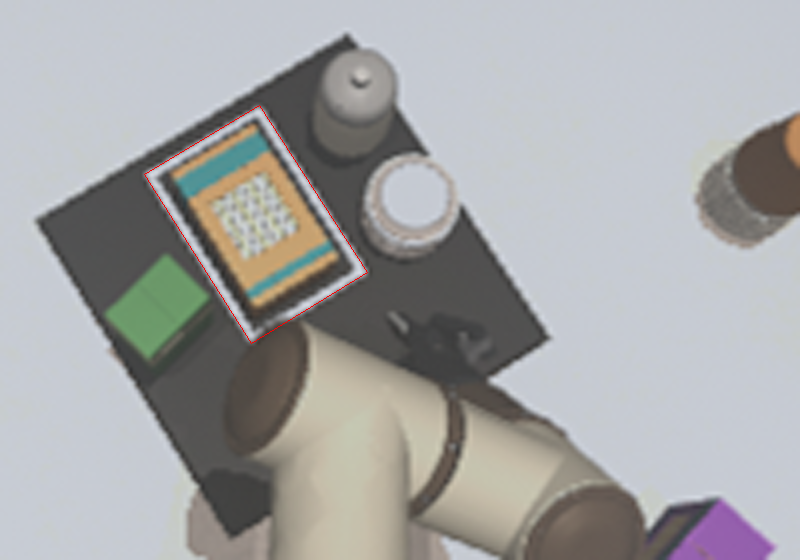

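Carton is on its back with the window up at (255,215) in the crop, with white line showing on all four sides. I'll check the margins on the saved image, then hand in.

```bash
python3 - <<'E'
from go import *
from fit import *
d=np.load("top3.npy",allow_pickle=True).item(); d0=np.load("top.npy",allow_pickle=True).item()
roi=(296,148,352,208)
im=d["img"][roi[1]:roi[3],roi[0]:roi[2]].astype(float); g=np.clip((im.max(2)-im.min(2))/255*4,0,1)
ok=np.ones(g.shape,bool); ok[cv2.resize(np.uint8(0*g),g.shape[::-1])>0]=0
f=lambda p: affine(cover(d,[(rect(*p,150,90,63),1)],roi),g,ok)
p0=np.r_[world(-10,5,0)[:2],o[2]]
r=run(f,p0); u,v=frame(); a=r.x[2]-o[2]
P=rect(*r.x,150,90,0)-np.r_[o[:2],0]
print("corners rel",np.c_[P@u,P@v],"dyaw",np.degrees(a),r.fun**.5)
for n,(x0,y0,x1,y1) in dict(lids=(352,164,378,188),sugar=(339,136,360,162),tea=(287,190,312,219),purple=(425,250,455,280)).items():
    print(n,np.abs(d["img"][y0:y1,x0:x1].astype(int)-d0["img"][y0:y1,x0:x1]).mean())
E
```

```text
corners rel [[-80.1463 -39.8171]
 [ 69.8519 -40.5561]
 [ 70.2953  49.4428]
 [-79.7029  50.1818]] dyaw -0.28228056736935664 0.2604364212800557
lids 0.4497863247863248
sugar 0.6532356532356532
tea 0.8257471264367816
purple 1.2974074074074073
```

```bash
python3 - <<'E'
from bench import arm
print(arm.job_done(), arm.read_state()["clock"])
E
```

```text
the job is handed in; nothing more can be done
the job is handed in; nothing more can be done
```

The kraft carton is lying on its back, window up, wholly within the white outline. I handed the job in at about 9.6 s.

- **Slide:** I pushed it low, with the part-open fingertips about 25 mm above the counter. It slid about 38 mm upright until its leading edge was about 12 mm inside the near end.
- **Tip:** I backed off and pushed at about 130 mm height until it passed its balance point and fell by itself. I didn't touch it once it was down.
- **Final position:** In the outline's frame the carton spans x −80 to +70 mm (limits ±98) and y −40 to +50 mm (limits ±66). It is turned about 0.3°.
- **Everything else:** The lids, sugar jar, tea carton and purple look-alike show no movement in before-and-after pictures. I didn't check the cups, pitcher and syrup bottle that way, but the arm stayed well clear of them. Measured contact forces stayed within a few N.

Two checks were weaker:
- **Fit of the lying carton:** This fit was rough (residual 0.26) because of the window and bands. It puts the near edge about 6 mm further in than the pose predicted from the standing carton. Both put the carton clearly inside the outline.
- **Position before tipping:** The arm partly hid the carton in the last top-camera check before tipping. I relied on the check just before it, where both cameras agreed.

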